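# Unlock the length gauge, draw its arm to the rider's mark and hold it

## Robot

A 6-joint arm with a two-finger parallel gripper is mounted at the origin on a cart in front of the work surface, level with it; the furniture and walls round the work are solid. World frame = base frame: x ahead of the robot, y to its left, z up, the work surface at z = 0. Lengths are in m, angles in rad, forces in N, time in s.
With the tool pointing down it reaches from about 0.325 to 0.775 m from the base axis. Payload 9.3 kg.
Tool frame: the origin (TCP) lies on the centre line of the jaws, within the pads' length; the fingertips stand 25 mm ahead of it and the grasp point (between the pads) lies 6 mm ahead of it; z points along the fingers, y is the direction in which the jaws open and shut (so a half turn about z gives the same grasp; the last joint's range is limited). The gripper opens to 85 mm and grips with 20 to 120 N. Pads are 22 mm wide; open, the fingers measure 114 mm over their backs; the gripper's body (76 mm by 85 mm) begins 54 mm behind the grasp point. The pads swing forward as they close: fully open they stand 13 mm farther back than shut.
Start: joints at [1.136, 0.259, 0.021, 1.334, 0, 1.418], TCP at [0.153, 0.528, 0.256] pointing down, gripper open.
Joint ranges: [-3.04, 3.04], [-0.91, 1.82], [-1.04, 1.36], [-1.92, 1.95], [-1.52, 1.45], [-3.14, 3.14]. Speed limits (rad/s): [2.22, 2.22, 2.79, 3.14, 3.14, 3.14].

## Interface

Orientations are given as a unit quaternion [x, y, z, w].
In Python, from cell import env gives the robot as it stands. The module is installed in compiled form; this text tells all that it offers.
- The arm moves only by the tool apply_moves, never from a script. Its argument "targets" is a list that holds one entry, the list of rows, each a list of 7 numbers: the shift along the world's x, y, z in cm, then the turn, a rotation vector about the world's x, y, z in rad, then the opening in per cent of the stroke, from 0 (shut) to 100 (fully open). A call has 1 to 12 rows; each row is the pose to reach, as a shift and turn from the pose measured when the call began; what a row does not reach only later rows make up. A row lasts 1/8 s, in which the tool goes at most 62.5 mm and 10.7 degrees, less where a joint would pass 70% of its speed; a pose out of reach is approached as far as the arm can. A call with a gripper value outside its range is refused whole. The fingers move at their own pace and stop on an object; "squeeze" is the grip in N (left out, the last holds). Time passes only in rows, so rows that repeat a pose let the fingers close. It gives the time, the measured TCP pose, the force and the opening at its end, in the units of the state.
- env.get_obs(): the state, without advancing time (a new reading comes with each control period).
- env.get_image(name): name is "scene" or "top" or "wrist"; returns (picture, depth): 420x560x3 uint8, red, green, blue; 420x560 float32, m along the optical axis (not along the pixel's ray), 0 where there is no reading.
- env.calibration(name): a dict with "intrinsics" (3x3 intrinsics, pixels), "world_to_cam" (4x4, takes a point from world to camera coordinates). Camera axes: x right, y down, z forward; pixel columns grow to the right and rows downward; lengths in m; the calibration is good to about 2 mm. A picture is of the moment at which its call begins: read the wrist's pose just before it. calibration takes no time and is no camera call; for the wrist camera it gives the pose at the moment of the call.
- env.finish_job(): hands the job in, once; it reports no verdict.
The state is a dict: "time": time; "joint_pos": joint angles; "dq": joint speeds; "joint_torque": joint torques, N m; "tcp_pos": TCP position; "tool_rot": TCP orientation; "force": force on the tool from outside, world axes, zero at the start; "ft_torque": the same for the moment, N m; "gripper_width": opening from 0.0 (shut) to 1.0 (fully open).
Only numpy, scipy, OpenCV 4.12 (cv2) and the standard library are available. Lean on these libraries where they do the work, as an engineer would, in place of code of your own. Each camera call takes 0.05 s, during which the arm holds its last target.

## Task

A bone blank has been left on the bed of the length gauge, in the way of its telescoping arm: first move the blank into the wooden tray and let go of it. Then push the lock button on the sleeve fully down, take the arm by its upright grip and draw it out until its pointer stands level with the index of the rider on the scale. Finish while still holding the arm there, for its spring would draw it back; do not force the arm while it is locked, and leave the sanding block, slate stone and two small cups where they are.

Things in the scene. Friction and masses are not known exactly. Their poses are not given: they have to be found in the camera images.
- gauge: The length gauge, fixed to the bench: a wooden bed 105 x 440 mm, its top 12 mm above the bench. Origin on the bench top in the arm's line; y is the direction in which the arm extends (roughly to the robot's left), x away from the robot. An aluminium sleeve (44 mm wide, top at 42 mm) covers y = -300 to -100 mm. Along the near edge lies a flush scale with a line every 10 mm.
- gauge_arm (a joint): How far the arm is drawn out, m: 0 fully in (start, locked), 0.19 at most. Unlocked, it slides freely along the gauge's y axis against a return spring of about 3 to 5 N; let go, it slides back in. Locked, it can move only about 1 mm.
- lock_button (a joint): How far the lock button is pushed down, m: 0 up (locked, start), 0.008 fully down (unlocked). It has no spring: it takes about 3 to 4 N and stays down where it is left.
- button_top (a point): Centre of the top of the round black lock button on top of the sleeve, 24 mm across; at the start 56 mm above the bench, fully down 48 mm. It is 50 mm from the arm's grip when the arm is in.
- grip_center (a point): On the axis of the arm's upright round black grip, 56 mm above the bench; moves with the arm. The grip is 22 mm thick (24 at its cap) and stands from 34 to 74 mm above the bench on a dark stop block (50 mm across the bed, 22 along it). Best gripped from above with the fingers closing across the bed (gauge's x axis), for the button stands close behind it.
- pointer_tip (a point): Tip of the thin steel pointer of the arm, over the scale at the near side of the stop block; its y in the gauge's frame is the same as the grip's. Moves with the arm.
- rider: Small brass rider clamped on the near edge of the scale, 16 mm along the scale, fixed, its top 20 mm above the bench; axes parallel to those of the gauge. Its thin index line lies at its origin's y: the arm is at the mark when the pointer's y in the rider's frame is 0. The mark is 115 to 160 mm out from where the pointer starts.
- rider_index (a point): Tip of the rider's thin index, 11 mm along the rider's x axis from its origin; same y as the origin.
- blank: The bone blank, a pale squared slip 30 x 60 x 10 mm, origin at the centre of its underside, x across its 30 mm width, y along its length. It lies flat across the gauge's bed, 90 to 105 mm ahead of the arm's grip.
- blank_center (a point): Centre of the bone blank, half-way up; at the start 17 mm above the bench.
- tray: Open wooden tray, fixed, 100 (x) x 140 (y) x 28 mm high, walls and floor 6 mm; origin at the centre of its underside, on the bench to the left of the gauge.
- sander: Bystander: cork-and-paper sanding block, 45 x 88 x 26 mm, loose, beyond the tray, near the vice's left side; origin at the centre of its underside. Leave it alone.
- hone: Bystander: dark slate sharpening stone, 34 x 91 x 11 mm, loose, in front of the vice, to its right; origin at the centre of its underside. Leave it alone.
- cup_a: Bystander: smaller oval bone cup on a black foot, 53 x 74 x 109 mm, loose, behind the gauge; origin at the centre of its underside. Leave it alone.
- cup_b: Bystander: the other small oval bone cup, 53 x 75 x 111 mm, loose, behind the gauge, to the right of the first cup; origin at the centre of its underside. Leave it alone.
There are look-alikes about, which are no part of the job. What is shaped like the blank but purple or yellow is not meant.

How it is judged:
On the way, in this order (a step that is already met when the one before it is completed fails the run):
1. the blank lies in the tray, let go, with the gauge still locked (x of blank_center in the frame of tray between -0.044 and 0.044 m and y of blank_center in the frame of tray between -0.064 and 0.064 m and z of blank_center in the frame of tray below 0.028 m and contact force between the fingers and blank below 0.05 N and value of joint gauge_arm below 0.006 m and value of joint lock_button below 0.005 m), for 0.2 s.
2. the lock button is pushed down while the arm is still in (value of joint lock_button above 0.006 m and value of joint gauge_arm below 0.006 m), for 0.1 s.
3. the arm is gripped and its pointer is level with the rider's index (y of pointer_tip in the frame of rider between -0.004 and 0.004 m and contact force between the fingers and gauge_arm above 1 N), for 0.2 s.
At the end, for the whole second after the job is handed in: The arm's pointer is within 4 mm of the rider's index along the scale and still, held by the fingers (over 1 N on the arm) with the lock button down (over 6 of 8 mm); the blank lies at rest in the tray (its centre within the walls and under 28 mm above the bench), not touched by the fingers (all of step 3 and x of blank_center in the frame of tray between -0.044 and 0.044 m and y of blank_center in the frame of tray between -0.064 and 0.064 m and z of blank_center in the frame of tray below 0.028 m and contact force between the fingers and blank below 0.05 N and value of joint lock_button above 0.006 m and velocity of joint gauge_arm between -0.01 and 0.01 m/s and contact force between blank and gauge_arm below 0.05 N and linear speed of blank below 0.02 m/s); the arm keeps its last pose, push and grip.
It fails at once if the arm is forced out while the lock button is up (value of joint gauge_arm above 0.006 m and value of joint lock_button below 0.003 m).
It fails at once if the sanding block is moved more than 30 mm (distance of sander from where it was at the start of the episode above 0.03 m).
It fails at once if the slate stone is moved more than 30 mm (distance of hone from where it was at the start of the episode above 0.03 m).
It fails at once if the first small cup is moved more than 30 mm (distance of cup_a from where it was at the start of the episode above 0.03 m).
It fails at once if the second small cup is moved more than 30 mm (distance of cup_b from where it was at the start of the episode above 0.03 m).
It also fails if it takes over 61 s, if anything falls off the work surface, if the arm or the gripper's body presses on something with over 40 N, if the wrist force passes 120 N, or if a joint passes its speed limit or range.

## Working session

There is one attempt and no reset: what is moved stays moved. The work goes in short steps, Python scripts to look and compute and a tool call to move; the robot and the scene stay as the last step left them, time stands still between calls to the robot, and variables do not carry over. Pictures are saved under pics/ and viewed, and the job is handed in when it is done.

Besides the shell and the picture viewer there is one more tool, called after "Call:" as name([rows], argument=value, ...), one row to a line, values as JSON. apply_moves: Moves the arm, as the interface text tells. Its arguments: {"type":"object","properties":{"targets":{"type":"array","items":{"type":"array","items":{"type":"array","items":{"type":"number"}}}},"squeeze":{"type":"number"}},"required":["targets"]}

```bash
mkdir -p pics; cat > h.py <<'E'
import numpy as np, cv2
from cell import env
def snap(n,f):
    im,d=env.get_image(n); cv2.imwrite(f'pics/{f}.png',im[:,:,::-1]); np.save(f'pics/{f}_d.npy',d)
    c=env.calibration(n); np.savez(f'pics/{f}_c.npz',K=c['intrinsics'],T=c['world_to_cam']); return im,d
def ray(f,u,v):
    c=np.load(f'pics/{f}_c.npz'); K,T=c['K'],np.array(c['T'])
    R=T[:3,:3];o=-R.T@T[:3,3]; r=R.T@np.linalg.inv(K)@[u,v,1]; return o,r
def atz(f,u,v,z):
    o,r=ray(f,u,v); return o+r*(z-o[2])/r[2]
def dep(f,u,v):
    o,r=ray(f,u,v); d=np.load(f'pics/{f}_d.npy')[int(round(v)),int(round(u))]; return o+r*d
def crop(f,u0,v0,u1,v1,s,out):
    im=cv2.imread(f'pics/{f}.png')[v0:v1,u0:u1]; cv2.imwrite(f'pics/{out}.png',cv2.resize(im,None,fx=s,fy=s,interpolation=cv2.INTER_CUBIC))
E
python3 - <<'E'
from h import *
for n in ['scene','top','wrist']: snap(n,n+'0')
print(env.get_obs())
E
```

```text
{'time': 0.15, 'joint_pos': array([ 1.13638307e+00,  2.59078858e-01,  2.09375293e-02,  1.33366350e+00,
       -7.78546754e-06,  1.41820641e+00]), 'dq': array([ 5.43438933e-04, -2.86971947e-03,  9.48069095e-04, -9.50091199e-05,
       -7.50952009e-04,  4.04483625e-04]), 'joint_torque': array([ 2.32766455e-03, -5.55970395e+01,  3.44663393e+01,  1.12665299e-02,
       -1.80439033e-04, -7.17814459e-06]), 'tcp_pos': array([0.15288688, 0.52814377, 0.2557969 ]), 'tool_rot': array([ 1.40445785e-01,  9.90088242e-01, -4.83812312e-04, -1.42156052e-04]), 'force': array([0.24995271, 0.40820253, 0.37511056]), 'ft_torque': array([-0.03710887,  0.03035875, -0.00536597]), 'gripper_width': 0.9997327073776289}
```

View pics/scene0.png

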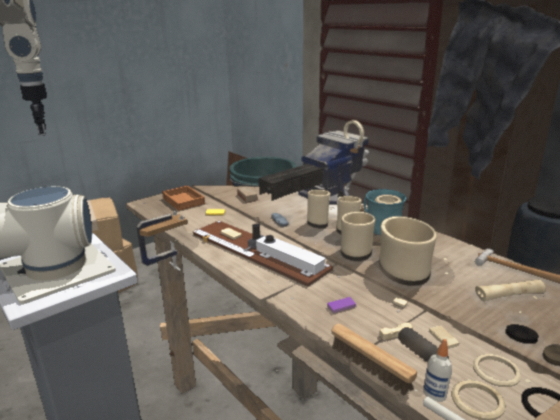

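View pics/top0.png

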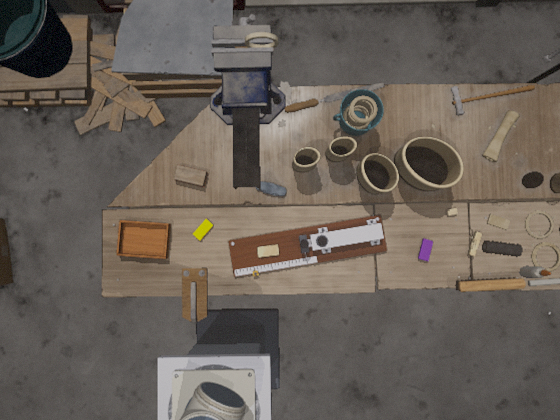

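View pics/wrist0.png

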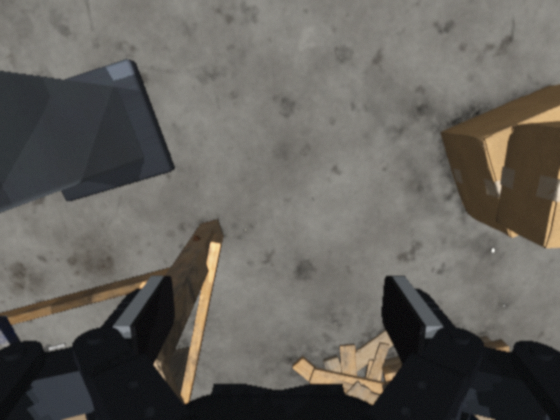

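The top view shows the blank at about (268,251), the grip at (306,242), the button at (322,240), the rider near (257,272) and the tray at (144,240). I'll enlarge it.

```bash
python3 - <<'E'
from h import *
crop('top0',220,205,400,290,4.4,'c1'); crop('top0',105,205,245,285,5,'c2')
for n,u,v,z in [('blank',268,251,.022),('tray',144,240,.028),('grip',306,242,.074),('button',322,240,.056),('rider',257,272,.02),('tl',119,222,.028),('br',169,259,.028),('tr',169,222,.028),('bl',119,259,.028)]:
    print(n,atz('top0',u,v,z).round(4),dep('top0',u,v).round(4))
E
```

```text
blank [ 0.4439 -0.1595  0.022 ] [ 0.4438 -0.1594  0.016 ]
tray [0.4813 0.1876 0.028 ] [0.4813 0.1938 0.0067]
grip [ 0.4677 -0.2639  0.074 ] [ 0.4677 -0.2638  0.0749]
button [ 0.4722 -0.3088  0.056 ] [ 0.4722 -0.3086  0.0576]
rider [ 0.3858 -0.1276  0.02  ] [ 0.3854 -0.1274  0.0154]
tl [0.5331 0.2581 0.028 ] [0.5332 0.2589 0.0258]
br [0.4269 0.1176 0.028 ] [ 0.4257  0.1243 -0.0005]
tr [0.5304 0.1172 0.028 ] [0.5313 0.123  0.0036]
bl [0.4295 0.2578 0.028 ] [ 0.4284  0.2678 -0.001 ]
```

View pics/c1.png

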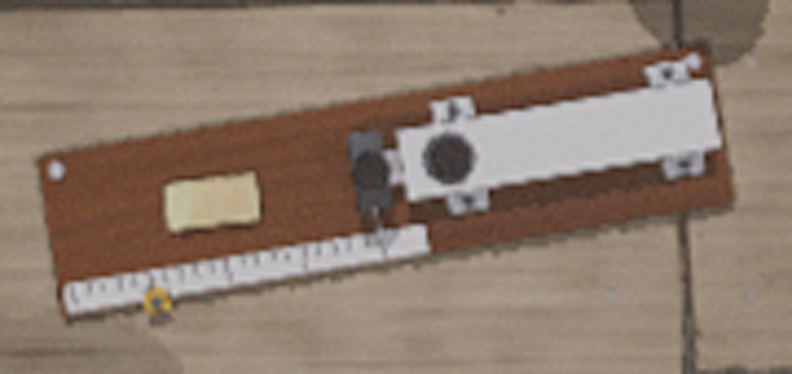

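View pics/c2.png

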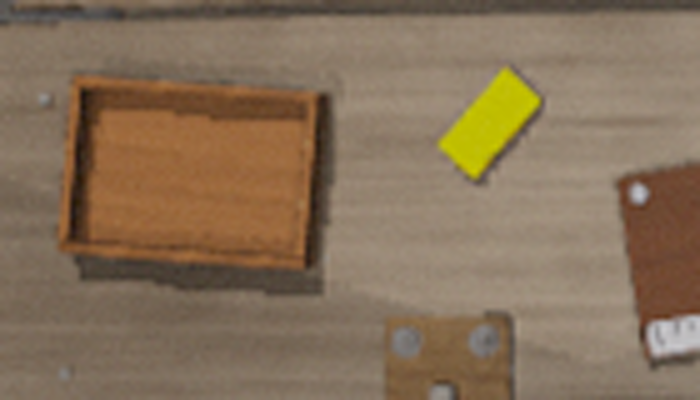

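```bash
python3 - <<'E'
from h import *
def P(x,y,z): return atz('top0',220+x/4.4,205+y/4.4,z)[:2]
def ang(a,b): d=b-a; return np.degrees(np.arctan2(d[1],d[0])),np.hypot(*d)
print('bed far edge',ang(P(705,42,.012),P(40,155,.012)))
print('bed near edge',ang(P(733,205,.012),P(68,320,.012)))
c=[P(165,183,.022),P(255,172,.022),P(260,220,.022),P(170,233,.022)]
print('blank',np.mean(c,0),ang(c[1],c[0]),ang(c[2],c[3]),ang(c[3],c[0]))
print('grip',P(371,170,.074),'btn',P(448,157,.056),'rider',P(157,302,.02),'ptr',P(380,240,.02))
def Q(x,y,z): return atz('top0',105+x/5,205+y/5,z)[:2]
t=[Q(72,80,.028),Q(320,94,.028),Q(308,268,.028),Q(60,248,.028)]
print('tray',np.mean(t,0),ang(t[1],t[0]),ang(t[2],t[3]),ang(t[3],t[0]))
E
```

```text
bed far edge (np.float64(98.5530809296124), np.float64(0.43505952416027116))
bed near edge (np.float64(98.70352386439271), np.float64(0.43300729007136657))
blank [ 0.44418387 -0.160378  ] (np.float64(95.88052033406633), np.float64(0.057918604077207524)) (np.float64(97.12524763372315), np.float64(0.05799483218164654)) (np.float64(4.805969740411324), np.float64(0.03194826084781787))
grip [ 0.46341792 -0.25923586] btn [ 0.47032199 -0.30823572] rider [ 0.38129248 -0.12383437] ptr [ 0.41798783 -0.26678599]
tray [0.48284479 0.19048756] (np.float64(85.69315691628292), np.float64(0.14015936317134478)) (np.float64(84.37282075530173), np.float64(0.1397908540794591)) (np.float64(-3.9268484970136224), np.float64(0.09424440826086336))
```

Call:
apply_moves([
  [[5,-5,0,0,0,-0.1,100],[10,-10,0,0,0,-0.2,100],[15,-15,0,0,0,-0.3,100],[20,-20,0,0,0,-0.4,100],[24,-26,0,0,0,-0.5,100],[27,-32,0,0,0,-0.6,100],[28,-38,0,0,0,-0.7,100],[28.5,-44,0,0,0,-0.8,100],[29,-50,0,0,0,-0.9,100],[29,-56,0,0,0,-1.0,100],[29,-62,0,0,0,-1.1,100],[29,-68,0,0,0,-1.18,100]],
])

```text
time: 1.65
tcp_pos: [0.4423, -0.1243, 0.2558]
tool_rot: [0.669, 0.744, -0.0, -0.0]
force: [1.4, 0.3, 0.6]
gripper_width: 1.001
```

```bash
python3 - <<'E'
from h import *
o=env.get_obs(); print(o['tcp_pos'],o['tool_rot'],o['joint_pos'],o['time'])
snap('wrist','w1')
E
```

```text
[ 0.44231576 -0.12429387  0.25580108] [ 6.68670942e-01  7.43558339e-01 -2.45178469e-04 -3.28533589e-04] [-4.56744349e-01  1.04677595e-01 -1.74999885e-01  1.29188458e+00
 -2.92989977e-04  1.00809575e+00] 1.65
```

View pics/w1.png

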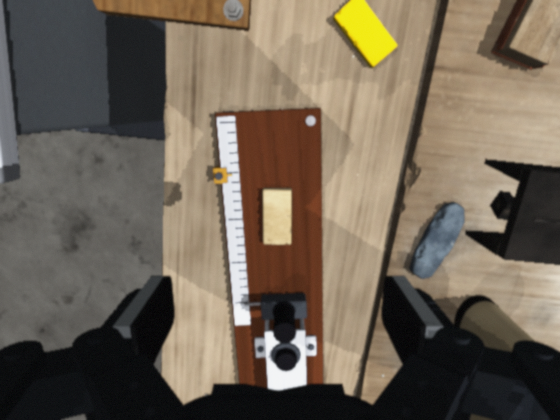

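The wrist view shows the blank at (277,217), the rider at (222,176), the pointer at about (262,303), the grip at (285,315) and the button at (286,355). I'll settle for a moment and measure.

Call:
apply_moves([
  [[0,0,0,0,0,0.0,100],[0,0,0,0,0,0.0,100]],
])

```text
time: 1.95
tcp_pos: [0.4425, -0.1303, 0.2552]
tool_rot: [0.672, 0.741, -0.001, 0.0]
force: [-0.2, -0.1, -0.5]
gripper_width: 1.0
```

```bash
python3 - <<'E'
from h import *
o=env.get_obs(); print(o['tcp_pos'],o['tool_rot'],o['dq'],o['time'])
snap('wrist','w2'); 
crop('w2',190,100,330,250,4,'c3'); crop('w2',210,270,330,380,5,'c4')
print(env.get_obs()['tcp_pos'])
E
```

```text
[ 0.44253471 -0.13027822  0.25520302] [ 6.71527528e-01  7.40978079e-01 -1.48675626e-03  2.33136590e-04] [ 0.02851472 -0.00921696 -0.00068398  0.0015085   0.00391815  0.00187926] 1.95
[ 0.44261145 -0.12967041  0.25532045]
```

View pics/c3.png

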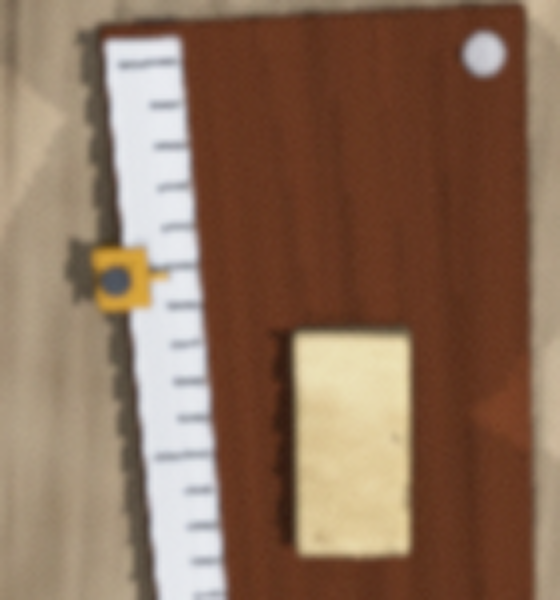

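View pics/c4.png

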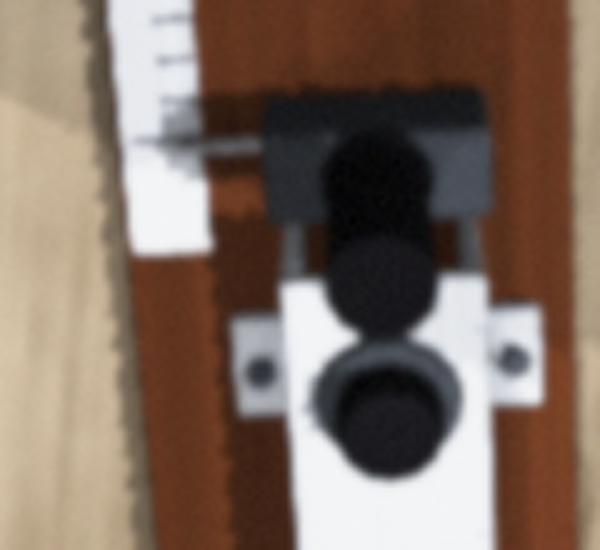

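```bash
python3 - <<'E'
from h import *
f='w2'
def P(x,y,z): return atz(f,190+x/4,100+y/4,z)[:2]
def R(x,y,z): return atz(f,210+x/5,270+y/5,z)[:2]
def ang(a,b): d=b-a; return np.degrees(np.arctan2(d[1],d[0])),np.hypot(*d)
c=[P(293,330,.022),P(410,330,.022),P(412,555,.022),P(297,555,.022)]
print('blank',np.mean(c,0),ang(c[3],c[0]),ang(c[2],c[1]),ang(c[0],c[1]))
g=R(382,283,.074);b=R(389,422,.056);print('grip',g,'btn',b,ang(b,g))
for z in (.012,.016,.02): print(z,'rider idx',P(166,273,z),'ptr',R(137,141,z), 'ptr root',R(265,143,z))
print(dep(f,190+130/4,100+270/4),dep(f,210+235/5,270+143/5),dep(f,210+382/5,270+283/5),dep(f,210+389/5,270+422/5), dep(f,190+350/4,100+450/4))
print('scale right edge',ang(R(212,250,.012),P(181,38,.012)))
E
cat h.py >/dev/null
```

```text
blank [ 0.44574279 -0.15768453] (np.float64(96.05954674262149), np.float64(0.06004607652203616)) (np.float64(96.91997509183619), np.float64(0.0600507984891031)) (np.float64(5.74172682688638), np.float64(0.029291836073595034))
grip [ 0.46369883 -0.25747012] btn [ 0.47048673 -0.30305279] (np.float64(98.46990640839903), np.float64(0.04608529904752521))
0.012 rider idx [ 0.39408771 -0.11993481] ptr [ 0.41006711 -0.26777687] ptr root [ 0.43912713 -0.26535481]
0.016 rider idx [ 0.39454768 -0.11923306] ptr [ 0.41034934 -0.26543065] ptr root [ 0.43908612 -0.26303553]
0.02 rider idx [ 0.39500765 -0.11853131] ptr [ 0.41063157 -0.26308443] ptr root [ 0.43904511 -0.26071625]
[ 0.3855332  -0.11932349  0.0163304 ] [ 0.43235544 -0.26398737  0.01553238] [ 0.46371083 -0.25755532  0.07387362] [ 0.47056272 -0.3035866   0.05531571] [ 0.44514777 -0.15957656  0.02018365]
scale right edge (np.float64(98.62150532149364), np.float64(0.2348014896744219))
```

Call:
apply_moves([
  [[0.3,-2.75,-5,0,0,0.01,60],[0.3,-2.75,-10,0,0,0.01,55],[0.3,-2.75,-15,0,0,0.01,55],[0.3,-2.75,-19,0,0,0.01,55],[0.3,-2.75,-20.5,0,0,0.01,55],[0.3,-2.75,-20.5,0,0,0.01,55]],
])

```text
time: 2.75
tcp_pos: [0.4453, -0.1553, 0.0496]
tool_rot: [0.666, 0.746, -0.002, -0.001]
force: [0.7, -0.5, 0.9]
gripper_width: 0.55
```

```bash
python3 - <<'E'
from h import *
o=env.get_obs(); print(o['tcp_pos'],o['tool_rot'],o['force'],o['gripper_width'],o['time'])
snap('wrist','w3')
E
```

```text
[ 0.44531325 -0.15528424  0.04958763] [ 0.66625874  0.7457185  -0.00158863 -0.00083213] [ 0.67433554 -0.50110517  0.90273418] 0.5497283478180927 2.75
```

View pics/w3.png

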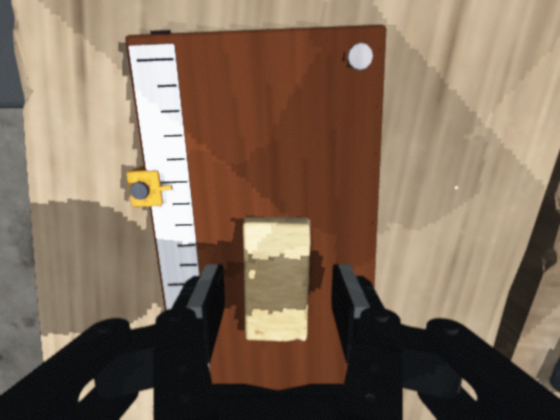

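The blank at (277,280) lies centred between the jaws. Next I lower and grip it.

Call:
apply_moves([
  [[0,-0.2,-0.7,0,0,0,55],[0,-0.2,-1.0,0,0,0,55],[0,-0.2,-1.0,0,0,0,55],[0,-0.2,-1.0,0,0,0,20],[0,-0.2,-1.0,0,0,0,20],[0,-0.2,-1.0,0,0,0,20],[0,-0.2,-1.0,0,0,0,20]],
], squeeze=30)

```text
time: 3.68
tcp_pos: [0.4459, -0.158, 0.0409]
tool_rot: [0.666, 0.746, -0.001, 0.0]
force: [-0.8, 0.8, 6.2]
gripper_width: 0.337
```

```bash
python3 - <<'E'
from h import *
o=env.get_obs(); print(o['tcp_pos'],o['tool_rot'],o['force'],o['gripper_width'],o['time'])
print('idx',[atz('w3',171,187.5,z) for z in (.012,.016)],dep('w3',171,187),dep('w3',150,188))
E
```

```text
[ 0.44593478 -0.15796094  0.04087997] [ 6.66432029e-01  7.45564413e-01 -1.39989880e-03  3.12187342e-04] [-0.84325645  0.80516504  6.21247113] 0.33714023333946613 3.675
idx [array([ 0.3941601 , -0.12211145,  0.012     ]), array([ 0.3952881 , -0.12110492,  0.016     ])] [ 0.3947085  -0.12139173  0.01396554] [ 0.38646242 -0.12217674  0.01668482]
```

Call:
apply_moves([
  [[0,0,4,0,0,0,20],[0,1,8,0,0,0,20],[1,6,8,0,0,-0.04,20],[2,12,8,0,0,-0.08,20],[3,18,8,0,0,-0.12,20],[3.5,24,8,0,0,-0.16,20],[3.7,30,8,0,0,-0.2,20],[3.7,34.5,7,0,0,-0.2,20],[3.7,34.8,5,0,0,-0.2,20],[3.7,34.8,4,0,0,-0.2,20],[3.7,34.8,4,0,0,-0.2,20]],
])

```text
time: 5.05
tcp_pos: [0.4826, 0.1895, 0.0803]
tool_rot: [0.738, 0.675, -0.002, -0.0]
force: [0.3, 0.1, 0.9]
gripper_width: 0.341
```

```bash
python3 - <<'E'
from h import *
o=env.get_obs(); print(o['tcp_pos'],o['tool_rot'],o['force'],o['gripper_width'],o['time'])
snap('wrist','w4')
E
```

```text
[0.4825815  0.18949461 0.08033448] [ 7.37762917e-01  6.75056635e-01 -2.09179697e-03 -2.04891941e-04] [0.29097237 0.1343911  0.87562243] 0.34113246817337967 5.05
```

View pics/w4.png

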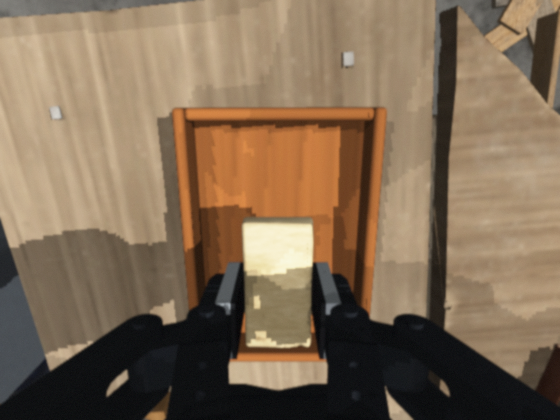

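```bash
python3 - <<'E'
from h import *
for u,v in [(180,108),(382,108),(280,357),(178,250),(382,250)]: print(atz('w4',u,v,.028))
for u,v in [(280,218),(280,347)]: print('blank',atz('w4',u,v,.061))
E
```

```text
[0.44497531 0.26628813 0.028     ]
[0.53685297 0.25812247 0.028     ]
[0.47879086 0.12771722 0.028     ]
[0.43224695 0.19730454 0.028     ]
[0.53657011 0.18811622 0.028     ]
blank [0.48666782 0.22007035 0.061     ]
blank [0.48138595 0.15930078 0.061     ]
```

Call:
apply_moves([
  [[0,0.2,-3,0,0,0,20],[0,0.2,-4.1,0,0,0,20],[0,0.2,-4.3,0,0,0,20],[0,0.2,-4.3,0,0,0,55],[0,0.2,-4.3,0,0,0,55],[0,0.2,-4.3,0,0,0,55],[0,0.2,0,0,0,0,55],[0,0.2,5,0,0,0,55],[0,0.2,8,0,0,0,55],[0,0.2,8,0,0,0,55]],
])

```text
time: 6.35
tcp_pos: [0.4841, 0.1917, 0.1635]
tool_rot: [0.738, 0.675, 0.001, 0.001]
force: [1.3, 0.4, 0.3]
gripper_width: 0.55
```

```bash
python3 - <<'E'
from h import *
o=env.get_obs(); print(o['tcp_pos'],o['tool_rot'],o['force'],o['gripper_width'],o['time'])
snap('wrist','w5')
E
```

```text
[0.48414317 0.19171374 0.16350397] [7.37858396e-01 6.74954050e-01 5.36854552e-04 1.31462812e-03] [1.27160197 0.3849978  0.31123963] 0.5498501124352724 6.35
```

View pics/w5.png

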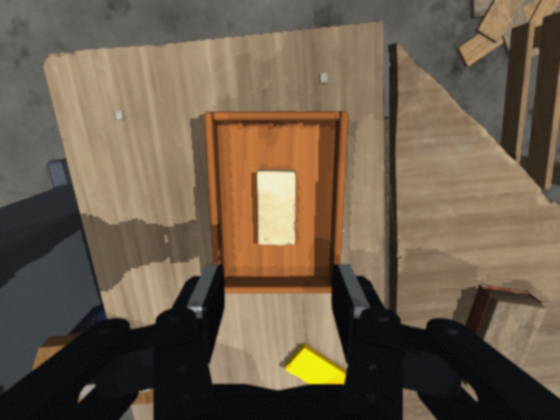

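The blank lies flat in the tray at (276,208), let go. Next I move over the sleeve to look at the button and grip more squarely.

Call:
apply_moves([
  [[0,-5,3,0,0,0.02,50],[0,-11,5,0,0,0.05,30],[0,-17,5,0,0,0.08,10],[0,-23,5,0,0,0.12,0],[0,-29,5,0,0,0.16,0],[-0.5,-35,5,0,0,0.2,0],[-1,-41,5,0,0,0.24,0],[-1.4,-47,5,0,0,0.24,0],[-1.4,-53,5,0,0,0.24,0],[-1.4,-55,5,0,0,0.24,0],[-1.4,-55,5,0,0,0.24,0],[-1.4,-55,5,0,0,0.24,0]],
])

```text
time: 7.9
tcp_pos: [0.4694, -0.357, 0.2113]
tool_rot: [0.651, 0.759, -0.0, 0.0]
force: [-0.4, 0.2, 0.9]
gripper_width: 0.002
```

```bash
python3 - <<'E'
from h import *
o=env.get_obs(); print(o['tcp_pos'],o['tool_rot'],o['force'],o['gripper_width'],o['time'])
snap('wrist','w6')
E
```

```text
[ 0.46935182 -0.3570189   0.21133356] [ 6.51404932e-01  7.58730189e-01 -3.38649637e-04  7.12997955e-06] [-0.41156966  0.15633395  0.86449592] 0.0019414491707854555 7.9
```

View pics/w6.png

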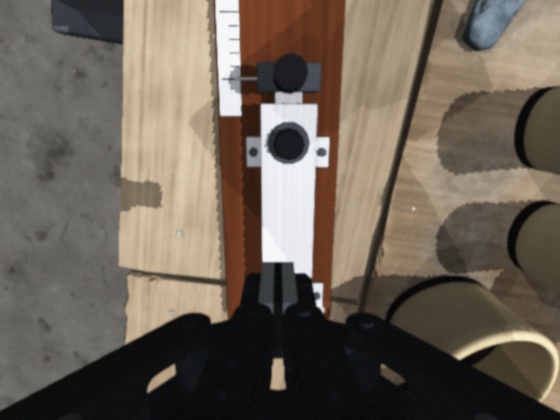

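```bash
python3 - <<'E'
from h import *
crop('w6',210,0,350,180,4.4,'c5')
E
```

```text
(no output)
```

View pics/c5.png

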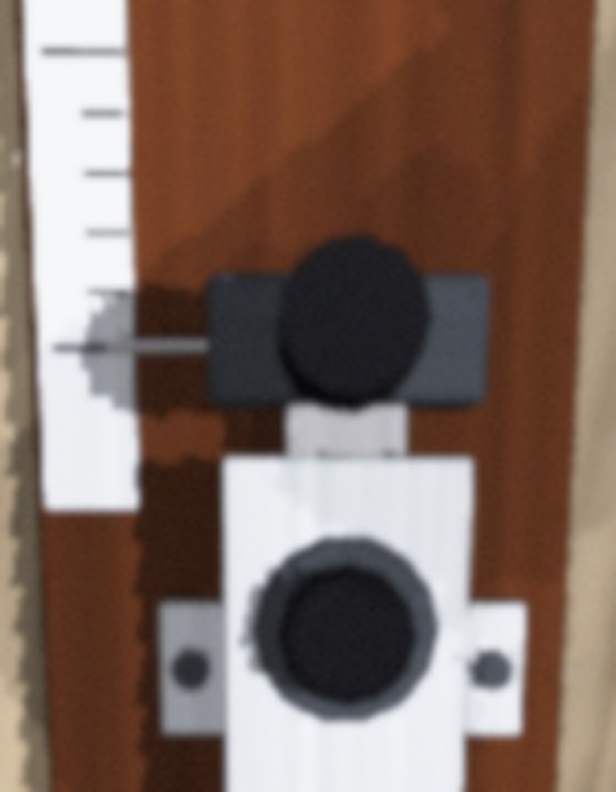

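```bash
python3 - <<'E'
from h import *
f='w6'
def R(x,y,z): return atz(f,210+x/4.4,y/4.4,z)[:2]
g=R(354,318,.074);b=R(347,634,.056);print('grip',g,'btn',b,np.linalg.norm(g-b))
yd=np.array([np.cos(np.radians(98.6)),np.sin(np.radians(98.6))])
print('tick50',R(80,50,.012)@yd,'ptr0tick',R(100,348,.012)@yd,'ptr shaft z.0155',R(180,346,.0155)@yd,'grip',g@yd,'btn',b@yd,'block edges',R(350,275,.034)@yd,R(350,408,.034)@yd)
print('depth shaft',dep(f,210+170/4.4,346/4.4))
crop('w3',120,20,210,330,2.5,'c6')
crop('w3',120,150,210,230,8,'c7')
E
```

```text
grip [ 0.46331522 -0.26045565] btn [ 0.47069627 -0.30878888] 0.048893566440848156
tick50 -0.27625100589128493 ptr0tick -0.32657284292362126 ptr shaft z.0155 -0.3264398159572919 grip -0.3268091860728395 btn -0.3757027016324786 block edges -0.31617415068335436 -0.33809846632418766
depth shaft [ 0.43134993 -0.26507573  0.01751772]
```

View pics/c7.png

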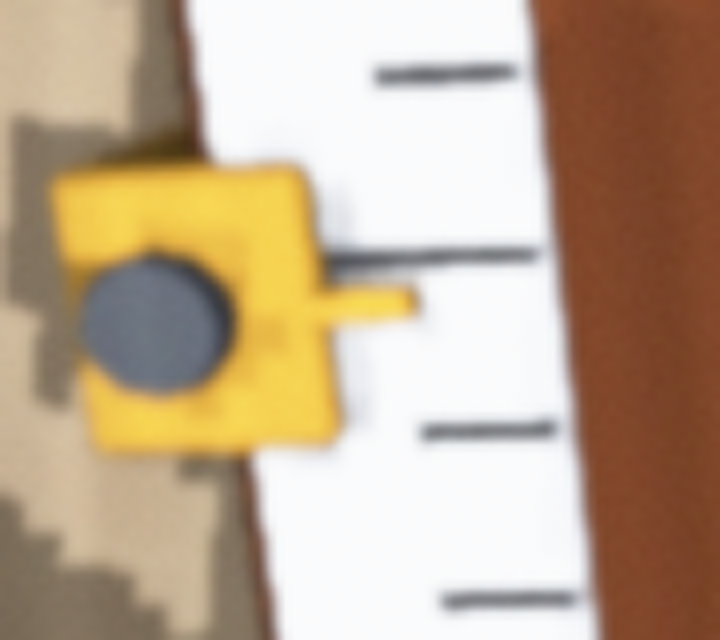

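View pics/c6.png

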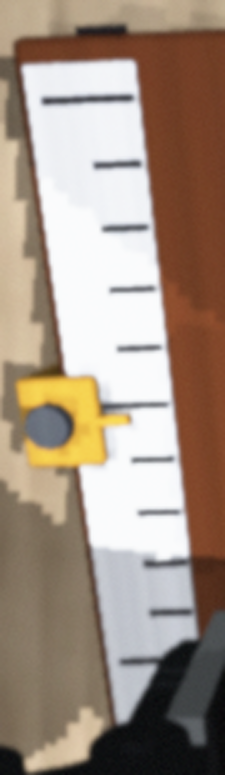

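In w6 the grip cap is at about (290,72), the button at (289,144) and the pointer stands at the scale's zero tick. In w3 the rider's index sits about 2.3 mm short of the 150 tick. The draw needed is therefore about 147.7 mm. Next is the button.

Call:
apply_moves([
  [[0.15,2,-4,0,0,0,0],[0.15,4.85,-8,0,0,0,0],[0.15,4.85,-11.5,0,0,0,0],[0.15,4.85,-12.1,0,0,0,0],[0.15,4.85,-12.1,0,0,0,0]],
])

```text
time: 8.57
tcp_pos: [0.4715, -0.3081, 0.0916]
tool_rot: [0.651, 0.759, -0.0, 0.001]
force: [0.3, 0.4, 0.3]
gripper_width: -0.002
```

```bash
python3 - <<'E'
from h import *
o=env.get_obs(); print(o['tcp_pos'],o['tool_rot'],o['force'],o['gripper_width'],o['time'])
snap('wrist','w7')
E
```

```text
[ 0.47147898 -0.30810943  0.09156597] [ 6.50891840e-01  7.59170038e-01 -4.03994403e-04  7.08698414e-04] [0.26097772 0.36883451 0.27543687] -0.002430705637596197 8.575
```

View pics/w7.png

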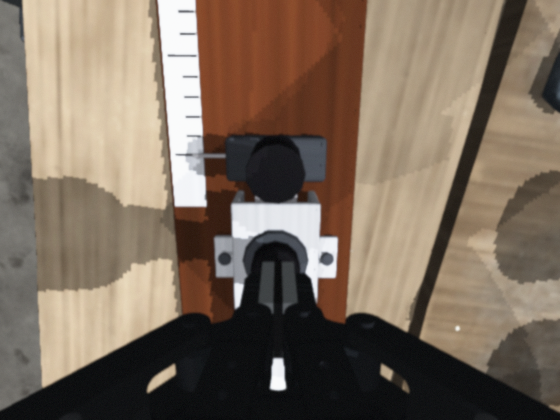

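The closed fingertips stand over the button at about (277,260). Next I press down.

Call:
apply_moves([
  [[-0.05,0,-0.8,0,0,0,0],[-0.05,0,-1.2,0,0,0,0],[-0.05,0,-1.5,0,0,0,0],[-0.05,0,-1.8,0,0,0,0],[-0.05,0,-1.9,0,0,0,0],[-0.05,0,-1.9,0,0,0,0]],
])

```text
time: 9.38
tcp_pos: [0.4712, -0.3087, 0.0731]
tool_rot: [0.651, 0.759, -0.0, 0.001]
force: [0.7, -1.5, 1.9]
gripper_width: -0.0
```

Call:
apply_moves([
  [[0,0,-0.15,0,0,0,0],[0,0,-0.25,0,0,0,0],[0,0,-0.25,0,0,0,0]],
])

```text
time: 9.75
tcp_pos: [0.4715, -0.3089, 0.0722]
tool_rot: [0.651, 0.759, -0.001, 0.002]
force: [-3.5, 1.5, 18.4]
gripper_width: 0.0
```

The button has bottomed: force rose to 18 N with almost no travel. Now I lift, open and go over the grip.

Call:
apply_moves([
  [[0,0,2,0,0,0,0],[0,0,6,0,0,0,20],[-0.4,2,8,0,0,0,60],[-0.8,4.9,8,0,0,0,60],[-0.8,4.9,8,0,0,0,60],[-0.8,4.9,8,0,0,0,60]],
])

```text
time: 10.5
tcp_pos: [0.4633, -0.2593, 0.1519]
tool_rot: [0.651, 0.759, -0.001, 0.002]
force: [-0.3, -0.2, 0.9]
gripper_width: 0.602
```

```bash
python3 - <<'E'
from h import *
o=env.get_obs(); print(o['tcp_pos'],o['tool_rot'],o['force'],o['gripper_width'],o['time'])
snap('wrist','w8'); snap('scene','s8'); crop('s8',180,190,340,290,5,'c8')
E
```

```text
[ 0.46327531 -0.25933961  0.15193674] [ 6.50791666e-01  7.59253468e-01 -5.77415543e-04  2.01104365e-03] [-0.34400531 -0.15382916  0.92609339] 0.6021661982305043 10.5
```

View pics/w8.png

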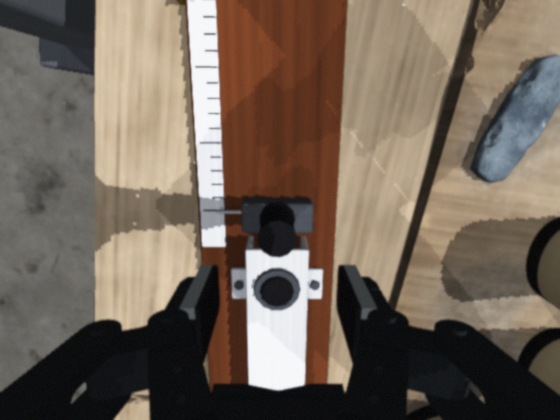

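View pics/c8.png

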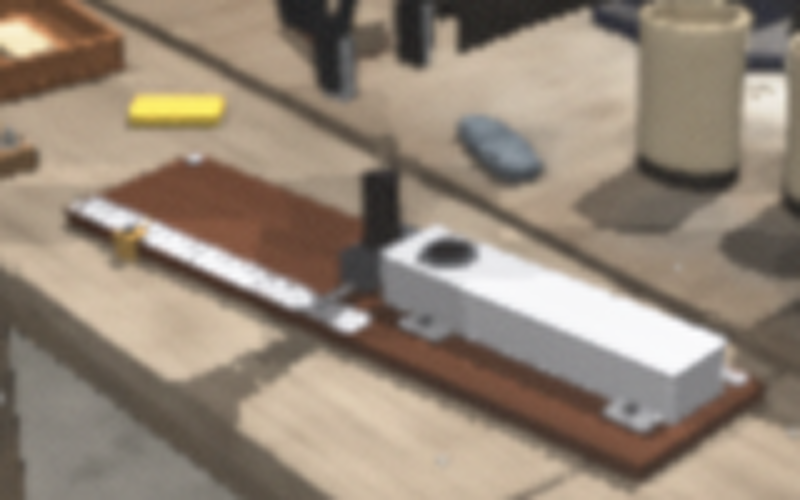

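The button now stands low (scene crop (448,248), nearly flush), and the grip cap at (277,237) is centred between the jaws. Next I descend and grip.

Call:
apply_moves([
  [[0,0,-4,0,0,0,60],[0,0,-7,0,0,0,60],[0,0,-8.6,0,0,0,60],[0,0,-8.6,0,0,0,60],[0,0,-8.6,0,0,0,15],[0,0,-8.6,0,0,0,15],[0,0,-8.6,0,0,0,15],[0,0,-8.6,0,0,0,15]],
], squeeze=40)

```text
time: 11.6
tcp_pos: [0.4632, -0.2606, 0.0667]
tool_rot: [0.651, 0.759, -0.001, 0.003]
force: [-5.1, -2.2, 5.5]
gripper_width: 0.248
```

```bash
python3 - <<'E'
from h import *
print(dep('w8',278,290),dep('w8',270,232))
o=env.get_obs(); print(o['tcp_pos'],o['tool_rot'],o['force'],o['gripper_width'],o['time'])
snap('wrist','w9')
E
```

```text
[ 0.47121397 -0.30747946  0.04655551] [ 0.45856865 -0.25714853  0.07130832]
[ 0.46318339 -0.26056994  0.06673239] [ 0.65123756  0.75886877 -0.0011936   0.00253046] [-5.11034128 -2.16172937  5.46946389] 0.24769340358716613 11.6
```

View pics/w9.png

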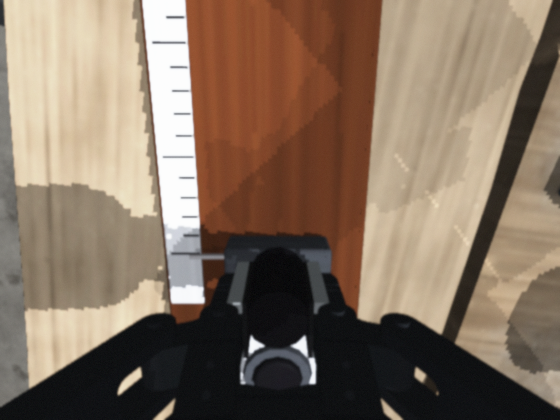

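Gripped: opening 21 mm, and button depth reads about 47 mm. Now I draw the arm along the gauge's y.

Call:
apply_moves([
  [[-0.15,1,0,0,0,0,15],[-0.37,2.5,0,0,0,0,15],[-0.6,4,0,0,0,0,15],[-0.83,5.5,0,0,0,0,15],[-1.06,7,0,0,0,0,15],[-1.28,8.5,0,0,0,0,15],[-1.51,10,0,0,0,0,15],[-1.74,11.5,0,0,0,0,15],[-1.97,13,0,0,0,0,15],[-2.07,13.7,0,0,0,0,15],[-2.07,13.7,0,0,0,0,15],[-2.07,13.7,0,0,0,0,15]],
], squeeze=40)

```text
time: 13.15
tcp_pos: [0.4426, -0.1239, 0.0668]
tool_rot: [0.651, 0.759, -0.001, 0.003]
force: [-0.9, -3.9, -1.9]
gripper_width: 0.245
```

```bash
python3 - <<'E'
from h import *
o=env.get_obs(); print(o['tcp_pos'],o['tool_rot'],o['force'],o['gripper_width'],o['time'])
snap('wrist','w10')
E
```

```text
[ 0.44257158 -0.12390166  0.06682023] [ 0.65128704  0.75882573 -0.00128289  0.00265547] [-0.92834662 -3.94686668 -1.89177711] 0.24457293955248743 13.15
```

View pics/w10.png

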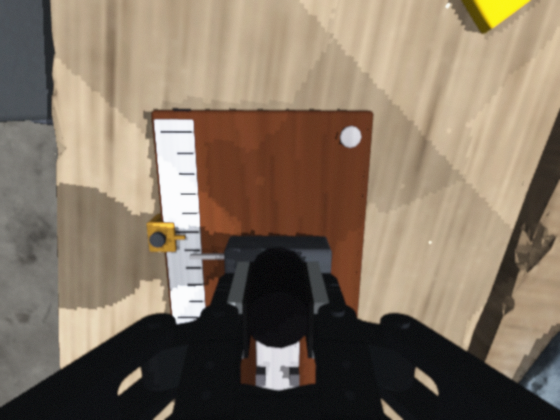

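```bash
python3 - <<'E'
from h import *
crop('w10',140,210,240,280,7.5,'c10')
E
```

```text
(no output)
```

View pics/c10.png

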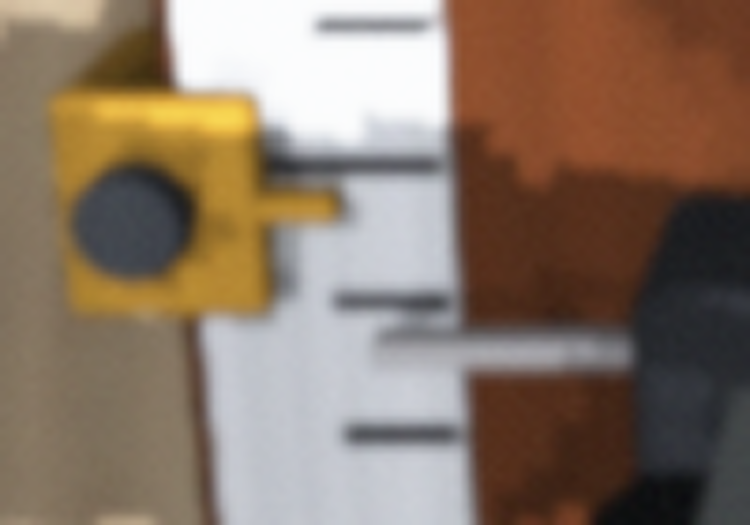

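```bash
python3 - <<'E'
from h import *
f='w10'
yd=np.array([np.cos(np.radians(98.6)),np.sin(np.radians(98.6))])
def R(x,y,z): return atz(f,140+x/7.5,210+y/7.5,z)[:2]@yd
print('tick150',R(350,163,.012),'tick140',R(395,300,.012))
for z in (.013,.015,.017): print(z,'idx',R(320,206,z),'ptr',R(420,349,z))
for x,y in [(420,349),(500,349),(600,349),(300,205),(325,206),(160,215)]: print(dep(f,140+x/7.5,210+y/7.5))
o=env.get_obs();print(o['tcp_pos'][:2]@yd)
E
```

```text
tick150 -0.17631249635931623 tick140 -0.18636061249159755
0.013 idx -0.17906062006042853 ptr -0.1895950298101183
0.015 idx -0.1783086334787716 ptr -0.1887190147440595
0.017 idx -0.17755664689711467 ptr -0.18784299967800072
[ 0.40162769 -0.12925907  0.01695374]
[ 0.40704323 -0.12820378  0.01746816]
[ 0.41367616 -0.12728679  0.01725   ]
[ 0.39229324 -0.1211356   0.01447791]
[ 0.39426147 -0.12039495  0.01582655]
[ 0.38417678 -0.12154107  0.01855179]
-0.18875238550325804
```

The pointer (crop y 348) is about 10 mm short of the index (crop y 206). I'll draw 10 mm more.

Call:
apply_moves([
  [[-0.08,0.5,0,0,0,0,15],[-0.15,1.0,0,0,0,0,15],[-0.15,1.0,0,0,0,0,15],[-0.15,1.0,0,0,0,0,15],[-0.15,1.0,0,0,0,0,15]],
], squeeze=40)

```text
time: 13.82
tcp_pos: [0.4411, -0.1143, 0.0668]
tool_rot: [0.651, 0.759, -0.001, 0.003]
force: [-0.5, -4.7, -2.8]
gripper_width: 0.249
```

```bash
python3 - <<'E'
from h import *
o=env.get_obs(); print(o['tcp_pos'],o['force'],o['gripper_width'],o['time'],np.abs(o['dq']).max())
snap('wrist','w11');crop('w11',140,200,240,280,7.5,'c11'); snap('top','t11');crop('t11',105,205,385,285,2.8,'c12')
E
```

```text
[ 0.44110913 -0.11426865  0.06680683] [-0.5243569  -4.65207342 -2.81594696] 0.24903493856490025 13.825 0.0020993242105268833
```

View pics/c11.png

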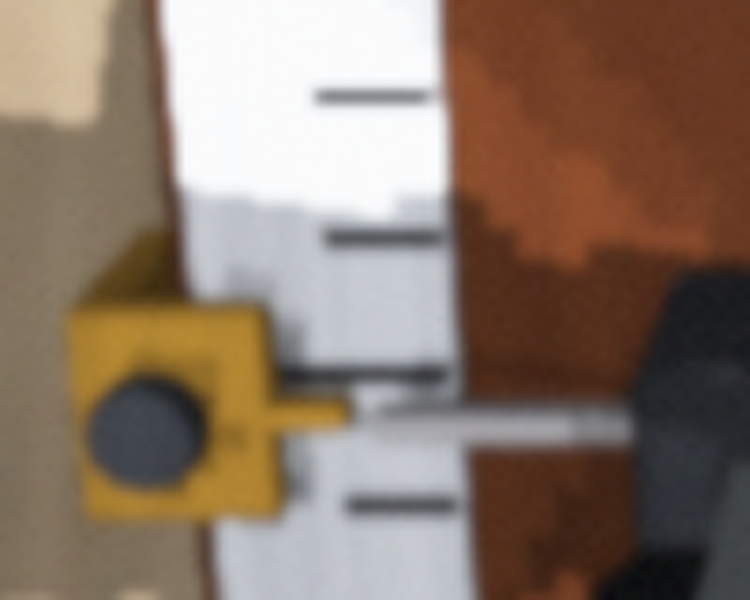

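View pics/c12.png

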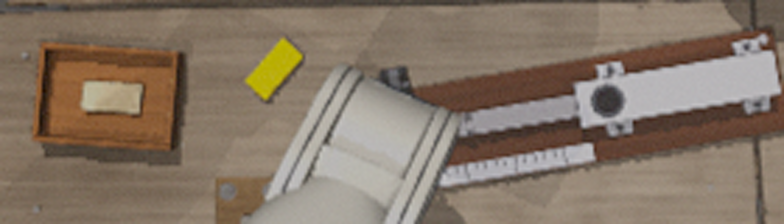

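The pointer (crop y ≈423) is level with the index (≈413), a difference of about 0.7 mm. The blank is still in the tray, and the arm is still and gripped. I'm handing in.

```bash
python3 - <<'E'
from h import *
print(env.finish_job()); o=env.get_obs(); print(o['tcp_pos'],o['force'],o['gripper_width'],o['time'])
E
```

```text
the job is handed in; nothing more can be done
None
the job is handed in; nothing more can be done
```

The job is handed in. The blank is in the tray, the lock button is down, and the gripper is holding the arm out at the rider's mark. The interface gives no verdict.

- **Blank:** I set it down flat in the tray and let go. The last top picture still shows it there.
- **Lock button:** I pushed it until it bottomed. The force rose to about 18 N, and the depth reading put its top at about 47 mm, against 48 mm nominal.
- **Arm:** I gripped the upright grip with a 40 N squeeze and drew it out about 148 mm. The last wrist picture shows the pointer about 0.7 mm from the rider's index, inside the 4 mm allowed. The arm was still, with about 4.7 N of spring pull on the tool.
- **Bystanders:** I never touched the sanding block, slate stone or cups, but I took no separate measurement of them at the end.
- **Time:** The job took about 14 s of the 61 s allowed.

One check disagreed: the first wrist view put the button about 5 mm off the other views. I used the later, squarer view.

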